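# Feel for the hidden catch of the desk box

## Robot

A 6-joint arm with a two-finger parallel gripper is mounted at the origin on a cart in front of the work surface, level with it; the furniture and walls round the work are solid. World frame = base frame: x ahead of the robot, y to its left, z up, the work surface at z = 0. Lengths are in m, angles in rad, forces in N, time in s.
With the tool pointing down it reaches from about 0.4 to 0.825 m from the base axis. Payload 7 kg.
Tool frame: the origin (TCP) lies midway between the tips of the shut fingers; the grasp point (between the pads) lies 19 mm behind it; z points along the fingers, y is the line along which they close (so a half turn about z gives the same grasp; the last joint's range is limited). The gripper opens to 88 mm and grips with 3 to 60 N. Pads are 19 mm wide; open, the fingers measure 130 mm over their backs; the gripper's body (78 mm by 193 mm) begins 47 mm behind the grasp point.
Start: joints at [1.474, 0.359, 0.012, 0, -1.224, -0.288], TCP at [0.253, 0.626, 0.227] pointing down, gripper open.
Joint ranges: [-3.07, 3.07], [-1.43, 2.12], [-1.02, 1.25], [-3.03, 1.67], [-3.05, -0], [-3.03, 3.03]. Speed limits (rad/s): [2.39, 2.39, 3.01, 3.14, 3.14, 3.14].

## Interface

Orientations are given as [roll, pitch, yaw] about the fixed x, y, z axes, in that order (R = Rz(yaw) Ry(pitch) Rx(roll)).
In Python, from station import arm gives the robot as it stands.
- The arm moves only by the tool servo_tool, never from a script. Its argument "deltas" is a list of rows, each a list of 7 numbers: the closure, from -1 (fully open) to 1 (shut), then the shift along the tool's x, y, z in mm, then the turn, a rotation vector about the tool's x, y, z in degrees. In form: [[gripper, x, y, z, ax, ay, az], ...]. A call has 1 to 20 rows; each row shifts and turns the commanded pose from where the row before left it, along the tool's axes as they then stand; what a row does not reach is not made up. A row lasts 1/12 s, in which the tool goes at most 41.7 mm and 7.16 degrees, less where a joint would pass 70% of its speed; a pose out of reach is approached as far as the arm can. A call is refused whole if a number of a shift passes 41.7 or a number of a turn 7.16, either way. A call with a gripper value outside its range is refused whole. The fingers move at their own pace and stop on an object; "squeeze" is the grip in N (left out, the last holds). Time passes only in rows, so rows that do not move let the fingers close. It gives the time, the measured TCP pose, the force, the opening and the grip force at its end, in the units of the state.
- arm.get_state(): the state, without advancing time (a new reading comes with each control period).
- arm.grab_frame(name): name is "scene" or "top" or "wrist"; returns a dict with "color" (384x512x3 uint8, red, green, blue), "K" (3x3 intrinsics, pixels), "distortion" ([k1, k2, p1, p2, k3] as OpenCV has them; the pictures are not rectified), "position" and "orientation" of the camera in the world. Camera axes: x right, y down, z forward; pixel columns grow to the right and rows downward; lengths in m; the calibration is good to about 2 mm. A picture is of the moment at which its call begins. There is no depth.
- arm.job_done(): hands the job in; it is judged then, once.
Trained networks look in a picture, given as the dict that the camera call returned (one of the last four; its "shot" number tells which), for a name from the list of things; names that differ only in an ending like _2 or _b are one class to them, and where a whole thing is asked for, a point or a joint stands for the part that bears it (a point fixed in the world has none). Each returns a list of dicts, best first, with "conf" (0 to 1); they miss things now and then, are a little off and sometimes report something else, mostly with a low value. They report only what shows in the picture. A call takes as long as a camera call.
- arm.recognise(query, picture): "at" ([x, y, z] in m, in the coordinates of the camera as it stood for that picture, good to about 4 mm: the middle of the surface that is visible of it).
The state is a dict: "t": time; "q": joint angles; "qd": joint speeds; "joint_efforts": joint torques, N m; "eef_pos": TCP position; "ee_rot": TCP orientation; "force": force on the tool from outside, world axes, zero at the start; "moment": the same for the moment, N m; "width": finger opening in m; "gripper_force": force on a finger pad.
Only numpy, scipy, OpenCV 4.12 (cv2) and the standard library are available. Lean on these libraries where they do the work, as an engineer would, in place of code of your own. Each camera call takes 0.05 s, during which the arm holds its last target. There are 200 camera calls.

## Task

One of the six look-alike square panels in the flat top of the wooden desk box is a hidden catch: it gives under a finger, the others are solid. Feel over the panels with a fingertip, without forcing them, until you find it, and press it fully down, so that the hidden drawer comes all the way out at the front and stays out. Grasp and lift nothing, and leave the mug, note pad, stapler, tape roll and spray bottle round the box where they stand.

Things in the scene. Friction and masses are not known exactly. Their poses are not given: they have to be found in the camera images.
- box: low wooden desk box, fixed to the desk: 130 mm (its x, front to back) by 180 mm (its y) by 60 mm high. Origin: centre of its underside; x points from front to back, y to its left, z up. Its flat top, 60 mm above the desk, is a dark rim 15 mm wide round six identical square panels of 48 mm, 2 mm grooves between: two rows of three. Five are rigid; one, another each time, is the catch.
- cell1 (a point): centre of the top face of one of the six panel places, in the front row, right (box frame x -25, y -50, z +60 mm); it stays there whatever the panel does, and does not say which panel is the catch
- cell2 (a point): centre of the top face of one of the six panel places, in the front row, middle (box frame x -25, y +0, z +60 mm); it stays there whatever the panel does, and does not say which panel is the catch
- cell3 (a point): centre of the top face of one of the six panel places, in the front row, left (box frame x -25, y +50, z +60 mm); it stays there whatever the panel does, and does not say which panel is the catch
- cell4 (a point): centre of the top face of one of the six panel places, in the rear row, right (box frame x +25, y -50, z +60 mm); it stays there whatever the panel does, and does not say which panel is the catch
- cell5 (a point): centre of the top face of one of the six panel places, in the rear row, middle (box frame x +25, y +0, z +60 mm); it stays there whatever the panel does, and does not say which panel is the catch
- cell6 (a point): centre of the top face of one of the six panel places, in the rear row, left (box frame x +25, y +50, z +60 mm); it stays there whatever the panel does, and does not say which panel is the catch
- catch (a joint): how far the catch panel is pressed down, m: 0 level with the top and looking like the others, 0.007 fully down on its stop. It yields at about 5 N (up to about 10 N when pushed fast), has no return spring and stays as far down as it was pressed. The fingertip must come down inside its 48 mm square, as rim and neighbours are rigid; on a rigid panel stop at 6 to 8 N.
- drawer (a joint): how far the hidden drawer stands out of the box's front, in m: 0 shut. The catch drives it through a linkage, 6.5 mm for each mm of the catch, so about 0.045 with the catch fully down. It has no handle and cannot be pulled when shut.
- drawer_front (a point): middle of the drawer's front face, 147 mm wide and 28 mm high, 22 mm above the desk; moves out along the box's -x
- mug: bystander, loose, to be left alone: white mug, 84 mm across, 97 mm tall; stands left of the box. Origin: centre of its underside
- note_pad: bystander, loose, to be left alone: yellow sticky-note block 36x48x13 mm, lies at the left front of the box. Origin: centre of its underside
- stapler: bystander, loose, to be left alone: blue stapler 125x30x43 mm, stands right of the box. Origin: centre of its underside
- tape_roll: bystander, loose, to be left alone: roll of tape lying flat, 53 mm across, 18 mm high, right front of the box. Origin: centre of its underside
- nasal_spray: bystander, loose, to be left alone: small white spray bottle, 31 mm across, 107 mm tall, stands behind the box. Origin: centre of its underside

How it is judged:
On the way:
1. the catch is pressed fully down and the drawer comes out (value of joint catch above 0.0058 m and value of joint drawer above 0.037 m), for 0.2 s.
At the end, for the whole second after the job is handed in: the catch is down by more than 5.8 of its 7 mm, the drawer stands out by more than 37 mm and is at rest, and each of the mug, note pad, stapler, tape roll and spray bottle is within 15 mm of where it stood (all of step 1 and velocity of joint drawer below 0.01 m/s and distance of each of mug, note_pad, stapler, tape_roll, nasal_spray from where it was at the start of the episode below 0.015 m); the robot touches nothing.
It fails at once if a bystander (mug, note pad, stapler, tape roll and spray bottle) was lifted or shoved by more than 25 mm (distance of any of mug, note_pad, stapler, tape_roll, nasal_spray from where it was at the start of the episode above 0.025 m).
It fails at once if the fingers pressed on something with more than 60 N (contact force between the fingers and anything else above 60 N).
It also fails if it takes over 51 s, if anything falls off the work surface, if the arm or the gripper's body presses on something with over 40 N, if the wrist force passes 120 N, or if a joint passes its speed limit or range.

## Working session

There is one attempt and no reset: what is moved stays moved. The work goes in short steps, Python scripts to look and compute and a tool call to move; the robot and the scene stay as the last step left them, time stands still between calls to the robot, and variables do not carry over. Pictures are saved under pics/ and viewed, at most 10 in all, crops included, and the job is handed in when it is done.

Besides the shell and the picture viewer there is one more tool, called after "Call:" as name(argument=value, ...), one argument or row to a line, values as JSON. servo_tool: Moves the arm, as the interface text tells. Its arguments: {"type":"object","properties":{"deltas":{"type":"array","items":{"type":"array","items":{"type":"number"}}},"squeeze":{"type":"number"}},"required":["deltas"]}

```bash
mkdir -p pics; cat > h.py <<'E'
import numpy as np, cv2
from scipy.spatial.transform import Rotation as R
from station import arm
def cam(f):
    o=np.array(f["orientation"],float)
    Rm=o if o.shape==(3,3) else R.from_euler('xyz',o).as_matrix()
    return Rm,np.array(f["position"])
def proj(f,P):
    Rm,p=cam(f); c=(np.atleast_2d(P)-p)@Rm
    return cv2.projectPoints(c,np.zeros(3),np.zeros(3),np.array(f["K"],float),np.array(f["distortion"],float))[0][:,0]
def ray(f,uv,z):
    Rm,p=cam(f)
    n=cv2.undistortPoints(np.array(uv,float).reshape(-1,1,2),np.array(f["K"],float),np.array(f["distortion"],float))[:,0]
    d=np.c_[n,np.ones(len(n))]@Rm.T
    return p+d*((z-p[2])/d[:,2])[:,None]
E
python3 - <<'E'
from h import *
s=arm.get_state();print({k:np.round(s[k],3) for k in("t","eef_pos","ee_rot","force","width")})
for n in("top","scene"):
    f=arm.grab_frame(n);cv2.imwrite(f"pics/{n}0.png",f["color"][...,::-1]);print(n,f["orientation"],f["position"])
    Rm,p=cam(f)
    for q in("box","mug","stapler","nasal_spray"):
        for d in arm.recognise(q,f)[:2]: print(q,round(d["conf"],2),np.round(Rm@np.array(d["at"])+p,3))
E
```

```text
{'t': np.float64(0.0), 'eef_pos': array([0.253, 0.625, 0.226]), 'ee_rot': array([ 3.14 , -0.   , -0.385]), 'force': array([-0.035, -0.774,  0.622]), 'width': np.float64(0.088)}
top [-3.00927181  0.01174708 -1.56730734] [ 0.42874599 -0.14667724  1.07488616]
box 0.77 [ 0.559 -0.243  0.06 ]
mug 0.77 [ 0.619 -0.049  0.024]
mug 0.69 [ 0.556 -0.244  0.059]
stapler 0.75 [ 0.563 -0.39   0.034]
nasal_spray 0.71 [ 0.679 -0.235  0.069]
scene [-2.42648386  0.01396914 -2.54730246] [0.16318091 0.41092684 0.8318049 ]
box 0.95 [ 0.524 -0.192  0.056]
box 0.17 [ 0.498 -0.236  0.025]
mug 0.55 [ 0.613 -0.048  0.062]
mug 0.21 [ 0.53  -0.198  0.053]
stapler 0.79 [ 0.561 -0.39   0.029]
nasal_spray 0.88 [ 0.675 -0.228  0.045]
nasal_spray 0.32 [ 0.461 -0.403  0.017]
```

View pics/top0.png

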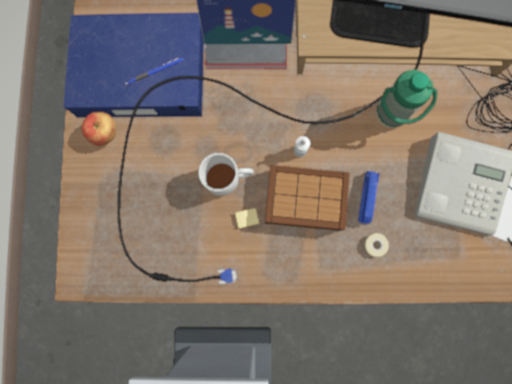

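View pics/scene0.png

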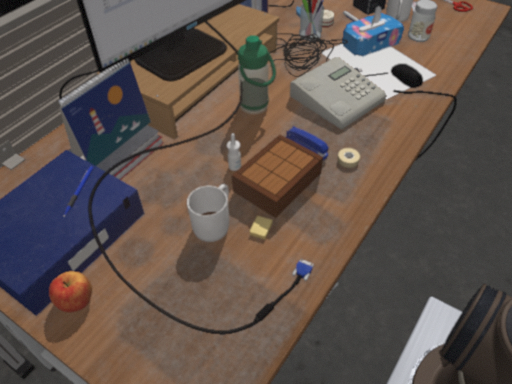

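The box is at about (307,198) in the top picture, with the mug at (220,173) on its left, the pad at (247,218), the tape at (376,245), the stapler at (369,197) and the spray at (302,145). I'll zoom in to get the box corners.

```bash
python3 - <<'E'
import cv2
i=cv2.imread("pics/top0.png")[155:240,255:360]
cv2.imwrite("pics/crop0.png",cv2.resize(i,None,fx=7,fy=7,interpolation=cv2.INTER_CUBIC))
E
```

```text
(no output)
```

View pics/crop0.png

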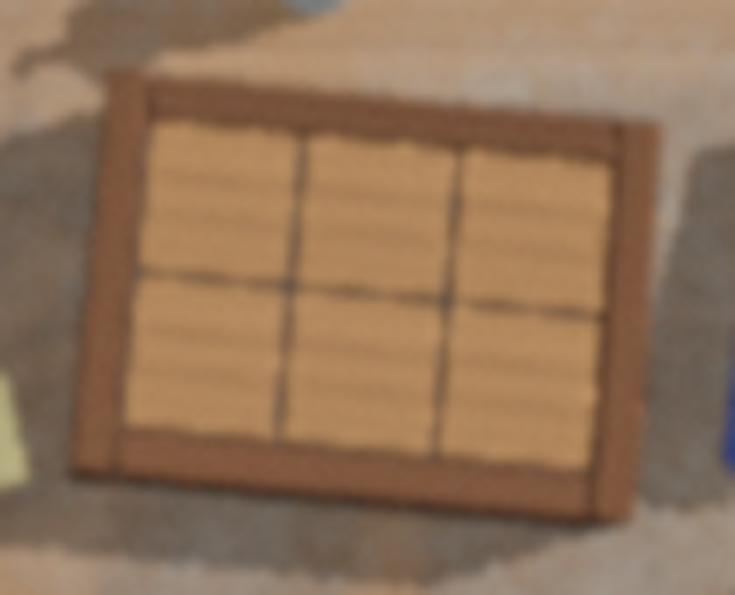

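The panels show clearly. The panel field corners in the crop are RL (147,120), RR (613,162), FR (592,470) and FL (122,432); the outer corners are (107,72), (662,122), (632,520) and (73,475).

```bash
python3 - <<'E'
from h import *
f=arm.grab_frame("top")
uv=np.array([(147,120),(613,162),(592,470),(122,432),(107,72),(662,122),(632,520),(73,475)])/7-.43+[255,155]
W=ray(f,uv,.06)[:,:2]
L=np.array([(49,74),(49,-74),(-49,-74),(-49,74),(65,90),(65,-90),(-65,-90),(-65,90)])/1000
a,b=L-L.mean(0),W-W.mean(0)
th=np.arctan2((a[:,0]*b[:,1]-a[:,1]*b[:,0]).sum(),(a*b).sum());c,s=np.cos(th),np.sin(th);M=np.array([[c,-s],[s,c]])
print("centre",W.mean(0),"yaw",np.degrees(th),"resid mm",np.round((b-a@M.T)*1000,1).tolist())
for k,(x,y) in enumerate([(-25,-50),(-25,0),(-25,50),(25,-50),(25,0),(25,50)],1): print(k,np.round(W.mean(0)+M@[x/1000,y/1000],4))
Rm,p=cam(f)
E
```

```text
centre [ 0.56481103 -0.24674467] yaw -4.888626131375421 resid mm [[1.3, 0.8], [0.6, -0.8], [-0.4, -0.4], [-1.2, 0.5], [-0.3, -1.0], [-0.9, 0.5], [1.1, 1.8], [-0.3, -1.3]]
1 [ 0.5356 -0.2944]
2 [ 0.5399 -0.2446]
3 [ 0.5442 -0.1948]
4 [ 0.5855 -0.2987]
5 [ 0.5897 -0.2489]
6 [ 0.594  -0.1991]
```

Call:
servo_tool(
  deltas=[
    [1,10,10,0,0,0,0],
    [1,20,20,0,0,0,0],
    [1,26,26.5,0,0,0,0],
    [1,26,26.5,0,0,0,0],
    [1,26,26.5,0,0,0,0],
    [1,26,26.5,0,0,0,0],
    [1,26,26.5,0,0,0,0],
    [1,26,26.5,0,0,0,0],
    [1,26,26.5,0,0,0,0],
    [1,26,26.5,0,0,0,0],
    [1,26,26.5,0,0,0,0],
    [1,26,26.5,0,0,0,0],
    [1,26,26.5,0,0,0,0],
    [1,26,26.5,0,0,0,0],
    [1,26,26.5,0,0,0,0],
    [1,26,26.5,0,0,0,0],
    [1,26,26.5,0,0,0,0],
    [1,26,26.5,0,0,0,0],
    [1,26,26.5,0,0,0,0],
    [1,26,26.5,0,0,0,0],
  ],
  squeeze=20,
)

```text
t: 2.22
eef_pos: [0.5247, -0.0334, 0.227]
ee_rot: [-3.141, -0.001, -0.385]
force: [1.9, 0.5, -0.2]
width: 0.0008
gripper_force: 0.0
```

Call:
servo_tool(
  deltas=[
    [1,26,26.5,0,0,0,0],
    [1,26,26.5,0,0,0,0],
    [1,26,26.5,0,0,0,0],
    [1,26,26.5,0,0,0,0],
    [1,20,20,0,0,0,0],
    [1,0,0,30,0,0,-5.7],
    [1,0,0,30,0,0,-5.7],
    [1,0,0,30,0,0,-5.8],
    [1,0,0,10,0,0,0],
    [1,0,0,0,0,0,0],
    [1,0,0,0,0,0,0],
  ],
)

```text
t: 3.13
eef_pos: [0.5926, -0.1948, 0.1274]
ee_rot: [3.141, -0.0, -0.087]
force: [-0.3, -0.1, 0.2]
width: 0.0006
gripper_force: 0.0
```

Call:
servo_tool(
  deltas=[
    [1,0,4,30,0,0,0],
    [1,0,0,25,0,0,0],
    [1,0,0,7,0,0,0],
    [1,0,0,1,0,0,0],
    [1,0,0,1,0,0,0],
    [1,0,0,0,0,0,0],
  ],
)

```text
t: 3.63
eef_pos: [0.5934, -0.1986, 0.0647]
ee_rot: [3.141, -0.003, -0.085]
force: [0.0, 0.3, 0.2]
width: 0.0002
gripper_force: 0.0
```

Call:
servo_tool(
  deltas=[
    [1,0,0,1,0,0,0],
    [1,0,0,0,0,0,0],
  ],
)

```text
t: 3.8
eef_pos: [0.5928, -0.1986, 0.0629]
ee_rot: [-3.142, -0.002, -0.085]
force: [-0.9, -0.9, -0.5]
width: 0.0007
gripper_force: 0.0
```

Call:
servo_tool(
  deltas=[
    [1,0,0,1,0,0,0],
    [1,0,0,0,0,0,0],
  ],
)

```text
t: 3.97
eef_pos: [0.5921, -0.1985, 0.0609]
ee_rot: [-3.142, -0.001, -0.085]
force: [-0.3, 1.2, -0.5]
width: 0.0006
gripper_force: 0.0
```

Call:
servo_tool(
  deltas=[
    [1,0,0,1,0,0,0],
    [1,0,0,0,0,0,0],
  ],
)

```text
t: 4.13
eef_pos: [0.5922, -0.1986, 0.0604]
ee_rot: [3.141, -0.001, -0.084]
force: [-2.2, 2.0, 5.6]
width: 0.0006
gripper_force: 3.2
```

Call:
servo_tool(
  deltas=[
    [1,0,0,0.5,0,0,0],
    [1,0,0,0,0,0,0],
  ],
)

```text
t: 4.3
eef_pos: [0.5922, -0.1986, 0.0603]
ee_rot: [3.141, -0.001, -0.084]
force: [-4.3, 1.4, 9.4]
width: 0.0004
gripper_force: 4.9
```

Call:
servo_tool(
  deltas=[
    [1,0,0,0.5,0,0,0],
    [1,0,0,0,0,0,0],
  ],
)

```text
t: 4.47
eef_pos: [0.5922, -0.1986, 0.0603]
ee_rot: [3.141, -0.001, -0.084]
force: [-3.9, 3.7, 14.0]
width: 0.0004
gripper_force: 6.7
```

Cell 6 is rigid: contact at z 0.0603, and the force climbs with no give. Moving on to cell 5.

Call:
servo_tool(
  deltas=[
    [1,0,0,-10,0,0,0],
    [1,0,25,0,0,0,0],
    [1,0,25,0,0,0,0],
    [1,0,0,0,0,0,0],
    [1,0,0,6,0,0,0],
    [1,0,0,1,0,0,0],
    [1,0,0,1,0,0,0],
    [1,0,0,0,0,0,0],
  ],
)

```text
t: 5.13
eef_pos: [0.5875, -0.2478, 0.0604]
ee_rot: [3.141, 0.001, -0.084]
force: [0.2, 0.4, 0.6]
width: 0.0007
gripper_force: 0.0
```

Call:
servo_tool(
  deltas=[
    [1,0,0,1,0,0,0],
    [1,0,0,0,0,0,0],
  ],
)

```text
t: 5.3
eef_pos: [0.5877, -0.2478, 0.0603]
ee_rot: [3.141, 0.0, -0.083]
force: [-3.5, 1.2, 7.8]
width: 0.0006
gripper_force: 3.8
```

Cell 5 is rigid: 7.8 N with no give. Next is cell 4.

Call:
servo_tool(
  deltas=[
    [1,0,0,-9,0,0,0],
    [1,1,25,0,0,0,0],
    [1,0,25,0,0,0,0],
    [1,0,0,0,0,0,0],
    [1,0,0,6,0,0,0],
    [1,0,0,1,0,0,0],
    [1,0,0,1,0,0,0],
    [1,0,0,0,0,0,0],
  ],
)

```text
t: 5.97
eef_pos: [0.5844, -0.2975, 0.0605]
ee_rot: [3.142, 0.001, -0.084]
force: [-0.7, 0.7, -0.7]
width: 0.0
gripper_force: 0.0
```

Call:
servo_tool(
  deltas=[
    [1,0,0,1,0,0,0],
    [1,0,0,0,0,0,0],
  ],
)

```text
t: 6.13
eef_pos: [0.5846, -0.2975, 0.0603]
ee_rot: [3.141, 0.0, -0.083]
force: [-2.8, 1.6, 6.5]
width: 0.0003
gripper_force: 3.5
```

Cell 4 is rigid: 6.5 N at 0.0603. Next is cell 1.

Call:
servo_tool(
  deltas=[
    [1,0,0,-9,0,0,0],
    [1,-25,0,0,0,0,0],
    [1,-25,0,0,0,0,0],
    [1,0,0,0,0,0,0],
    [1,0,0,6,0,0,0],
    [1,0,0,1,0,0,0],
    [1,0,0,1,0,0,0],
    [1,0,0,0,0,0,0],
  ],
)

```text
t: 6.8
eef_pos: [0.5353, -0.294, 0.0604]
ee_rot: [3.141, 0.0, -0.084]
force: [-0.2, 1.1, 1.0]
width: 0.0006
gripper_force: 0.5
```

Call:
servo_tool(
  deltas=[
    [1,0,0,1,0,0,0],
    [1,0,0,0,0,0,0],
  ],
)

```text
t: 6.97
eef_pos: [0.5354, -0.294, 0.0603]
ee_rot: [3.141, -0.0, -0.084]
force: [-1.9, 3.2, 9.6]
width: 0.0004
gripper_force: 4.5
```

Cell 1 is rigid at 9.6 N. Next is cell 2.

Call:
servo_tool(
  deltas=[
    [1,0,0,-9,0,0,0],
    [1,0,-25,0,0,0,0],
    [1,0,-25,0,0,0,0],
    [1,0,0,0,0,0,0],
    [1,0,0,6,0,0,0],
    [1,0,0,1,0,0,0],
    [1,0,0,1,0,0,0],
    [1,0,0,0,0,0,0],
  ],
)

```text
t: 7.63
eef_pos: [0.5388, -0.2448, 0.0604]
ee_rot: [-3.142, 0.001, -0.085]
force: [0.5, 0.3, -0.5]
width: 0.0006
gripper_force: 0.0
```

Call:
servo_tool(
  deltas=[
    [1,0,0,1,0,0,0],
    [1,0,0,0,0,0,0],
  ],
)

```text
t: 7.8
eef_pos: [0.5389, -0.2448, 0.0603]
ee_rot: [3.141, -0.0, -0.085]
force: [-2.7, 3.4, 10.5]
width: 0.0003
gripper_force: 4.9
```

Cell 2 is rigid at 10.5 N. Next is cell 3.

Call:
servo_tool(
  deltas=[
    [1,0,0,-9,0,0,0],
    [1,0,-25,0,0,0,0],
    [1,0,-25,0,0,0,0],
    [1,0,0,0,0,0,0],
    [1,0,0,6,0,0,0],
    [1,0,0,1,0,0,0],
    [1,0,0,1,0,0,0],
    [1,0,0,0,0,0,0],
  ],
)

```text
t: 8.47
eef_pos: [0.5428, -0.1951, 0.0601]
ee_rot: [3.142, 0.001, -0.086]
force: [-0.1, 0.4, -0.3]
width: 0.0005
gripper_force: 0.0
```

Call:
servo_tool(
  deltas=[
    [1,0,0,1,0,0,0],
    [1,0,0,0,0,0,0],
  ],
)

```text
t: 8.63
eef_pos: [0.543, -0.195, 0.0595]
ee_rot: [3.141, 0.0, -0.085]
force: [-0.6, -1.0, 0.8]
width: 0.0005
gripper_force: 0.1
```

Call:
servo_tool(
  deltas=[
    [1,0,0,0.5,0,0,0],
    [1,0,0,0,0,0,0],
  ],
)

```text
t: 8.8
eef_pos: [0.5431, -0.1949, 0.0592]
ee_rot: [3.141, -0.0, -0.085]
force: [-0.2, -1.1, 2.4]
width: 0.0006
gripper_force: 1.2
```

Cell 3 gives, so it is the catch. Pressing it down slowly.

Call:
servo_tool(
  deltas=[
    [1,0,0,0.7,0,0,0],
    [1,0,0,0.7,0,0,0],
    [1,0,0,0.7,0,0,0],
    [1,0,0,0.7,0,0,0],
    [1,0,0,0,0,0,0],
  ],
)

```text
t: 9.22
eef_pos: [0.5432, -0.1945, 0.0562]
ee_rot: [3.142, -0.0, -0.085]
force: [-0.7, -0.5, 2.5]
width: 0.0004
gripper_force: 1.4
```

Call:
servo_tool(
  deltas=[
    [1,0,0,0.7,0,0,0],
    [1,0,0,0.7,0,0,0],
    [1,0,0,0.7,0,0,0],
    [1,0,0,0,0,0,0],
  ],
)

```text
t: 9.55
eef_pos: [0.5432, -0.1943, 0.054]
ee_rot: [-3.142, -0.0, -0.085]
force: [0.6, -1.7, 2.5]
width: 0.0005
gripper_force: 1.2
```

Call:
servo_tool(
  deltas=[
    [1,0,0,0.7,0,0,0],
    [1,0,0,0.7,0,0,0],
    [1,0,0,0,0,0,0],
  ],
)

```text
t: 9.8
eef_pos: [0.5433, -0.1944, 0.0532]
ee_rot: [3.142, -0.0, -0.084]
force: [-2.5, -0.9, 8.2]
width: 0.0003
gripper_force: 4.3
```

Call:
servo_tool(
  deltas=[
    [1,0,0,0.6,0,0,0],
    [1,0,0,0,0,0,0],
    [1,0,0,0,0,0,0],
    [1,0,0,0,0,0,0],
  ],
)

```text
t: 10.13
eef_pos: [0.5433, -0.1944, 0.0532]
ee_rot: [3.141, -0.001, -0.084]
force: [-4.0, -0.2, 14.1]
width: 0.0006
gripper_force: 6.7
```

Call:
servo_tool(
  deltas=[
    [1,0,0,-5,0,0,0],
    [1,0,0,-15,0,0,0],
    [1,0,0,-30,0,0,0],
    [1,0,0,-30,0,0,0],
    [1,0,0,-30,0,0,0],
    [1,0,0,-30,0,0,0],
    [1,0,0,0,0,0,0],
    [1,0,0,0,0,0,0],
    [1,0,0,0,0,0,0],
    [1,0,0,0,0,0,0],
  ],
)

```text
t: 10.97
eef_pos: [0.5423, -0.194, 0.1907]
ee_rot: [-3.141, 0.002, -0.085]
force: [0.7, -0.0, 1.2]
width: 0.0005
gripper_force: 0.0
```

```bash
python3 - <<'E'
from h import *
f=arm.grab_frame("scene");cv2.imwrite("pics/s1.png",cv2.resize(f["color"][100:290,170:400,::-1],None,fx=3,fy=3))
E
```

```text
(no output)
```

View pics/s1.png

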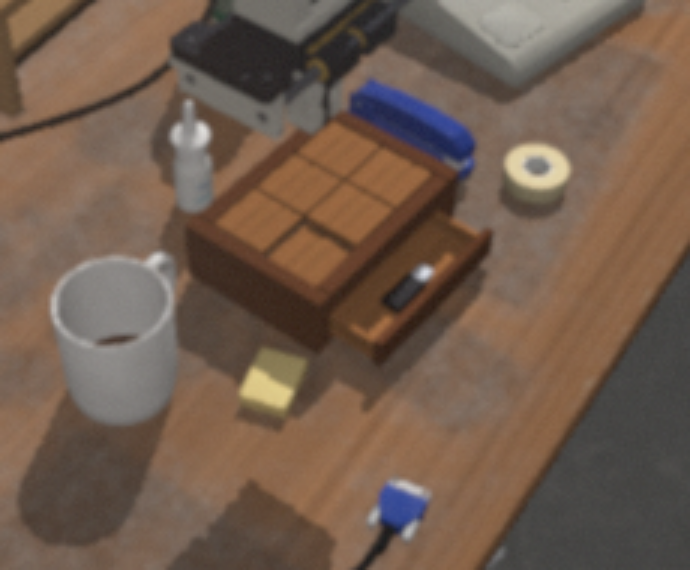

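The drawer is out, around (420,285) in the crop, and the front-left panel at (310,255) is sunk. The bystanders stand where they were and the arm is clear.

```bash
python3 -c "
from station import arm
print(arm.job_done())"
```

```text
the job is handed in; nothing more can be done
None
```

The catch was cell3 (front row, left): I pressed it down to its stop, about 7 mm, the drawer came out and stayed out, nothing around the box was disturbed, and the job is handed in.

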